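# Sort look-alike paint-cake tins by weight into press-down docks

### The job

The three closed paint-cake tins look alike: one is empty, one part-filled and one full. Feel each one's weight as you lift it, then set the empty tin in the dock with one stud, the part-filled tin in the dock with two studs and the full tin in the dock with three studs, and press each tin gently down until its cup is fully home, without ever forcing it against the stop (stay under 25 N). Keep the tins upright, leave the tape roll, bowl and brush alone, and leave every tin standing free in its cup.

Things in the scene. Friction and masses are not known exactly. Their poses are not given: they have to be found in the camera images.
- tin_a: Closed aluminium tin of hard paint cakes, flat steel lid, 58 mm wide, 90 mm high, upright; origin at the centre of its underside, z along its axis. The three look alike; which is empty, part-filled or full is drawn anew each time. Mass: empty 80 g (0.8 N), part-filled 240 g (2.4 N), full 430 g (4.2 N), each within 12 %; the contents may shift 2 mm inside
- tin_b: Closed aluminium tin of hard paint cakes, flat steel lid, 58 mm wide, 90 mm high, upright; origin at the centre of its underside, z along its axis. The three look alike; which is empty, part-filled or full is drawn anew each time. Mass: empty 80 g (0.8 N), part-filled 240 g (2.4 N), full 430 g (4.2 N), each within 12 %; the contents may shift 2 mm inside
- tin_c: Closed aluminium tin of hard paint cakes, flat steel lid, 58 mm wide, 90 mm high, upright; origin at the centre of its underside, z along its axis. The three look alike; which is empty, part-filled or full is drawn anew each time. Mass: empty 80 g (0.8 N), part-filled 240 g (2.4 N), full 430 g (4.2 N), each within 12 %; the contents may shift 2 mm inside
- dock_one: Fixed wooden block, 104 x 104 mm, deck 45 mm above the table, with a 84 mm round well in its middle holding a grey cup, and one bright metal stud on its deck corners (15 mm wide, 4 mm high): the place of the empty tin. Origin on the table under its centre, z up; well and cup are centred straight above it
- dock_two: Fixed wooden block, 104 x 104 mm, deck 45 mm above the table, with a 84 mm round well in its middle holding a grey cup, and two bright metal studs on its deck corners (15 mm wide, 4 mm high): the place of the part-filled tin. Origin on the table under its centre, z up; well and cup are centred straight above it
- dock_three: Fixed wooden block, 104 x 104 mm, deck 45 mm above the table, with a 84 mm round well in its middle holding a grey cup, and three bright metal studs on its deck corners (15 mm wide, 4 mm high): the place of the full tin. Origin on the table under its centre, z up; well and cup are centred straight above it
- cup_one (a joint): How far the cup in dock_one is pressed down, m: 0 up (start), 0.018 fully home on a stop. Under it a rubber pad gives 1 mm per 8 N. No spring: sinks against a steady drag of about 8 N (more than any tin's weight), stays where left. Cup 22 mm high, inside 64 mm wide, mouth flared to about 73 mm. Up: mouth 50 mm, inner floor 33 mm above the table; home: inner floor 15 mm
- cup_two (a joint): How far the cup in dock_two is pressed down, m: 0 up (start), 0.018 fully home on a stop. Under it a rubber pad gives 1 mm per 8 N. No spring: sinks against a steady drag of about 8 N (more than any tin's weight), stays where left. Cup 22 mm high, inside 64 mm wide, mouth flared to about 73 mm. Up: mouth 50 mm, inner floor 33 mm above the table; home: inner floor 15 mm
- cup_three (a joint): How far the cup in dock_three is pressed down, m: 0 up (start), 0.018 fully home on a stop. Under it a rubber pad gives 1 mm per 8 N. No spring: sinks against a steady drag of about 8 N (more than any tin's weight), stays where left. Cup 22 mm high, inside 64 mm wide, mouth flared to about 73 mm. Up: mouth 50 mm, inner floor 33 mm above the table; home: inner floor 15 mm
- tape: Roll of masking tape lying flat, 96 mm wide, 25 mm high, hole 76 mm; origin at the centre of its underside. A bystander
- bowl: White ceramic bowl, empty, 110 mm across the rim, 50 mm high; origin at the centre of its underside. A bystander
- paintbrush: Paintbrush lying on the table, 190 mm long along its x axis, origin near the middle. A bystander
There are look-alikes about, which are no part of the job. What is shaped like the tin_a but blue or green is not meant.

How it is judged:
By the outcome, as a careful person would: the job done as asked, in the order asked, and still so for the second after the job is handed in, with the robot touching nothing.
It also fails if it takes over 72 s, if anything falls off the work surface, if the arm or the gripper's body presses on something with over 40 N, if the wrist force passes 120 N, or if a joint passes its speed limit or range.

### The arm

A 7-joint arm with a two-finger parallel gripper is mounted at the origin on the work surface. World frame = base frame: x ahead of the robot, y to its left, z up, the work surface at z = 0. Lengths are in m, angles in rad, forces in N, time in s.
With the tool pointing down it reaches from about 0.425 to 0.875 m from the base axis. Payload 4.7 kg.
Tool frame: the origin (TCP) lies midway between the tips of the shut fingers; the grasp point (between the pads) lies 19 mm behind it; z points along the fingers, y is the line along which they close (so a half turn about z gives the same grasp; the last joint's range is limited). The gripper opens to 87 mm and grips with 3 to 60 N. Pads are 19 mm wide; open, the fingers measure 117 mm over their backs; the gripper's body (75 mm by 190 mm) begins 51 mm behind the grasp point.
Start: joints at [-1.252, 0.321, -0.07, 1.45, 0.023, 1.371, -0.057], TCP at [0.195, 0.62, 0.223] pointing down, gripper open.
Joint ranges: [-2.86, 2.86], [-0.3, 2.09], [-1.38, 1.24], [0.06, 2.45], [-1.56, 4.7], [0.09, 2.05], [-2.69, 2.69]. Speed limits (rad/s): [2.57, 2.57, 3.14, 3.14, 3.14, 3.14, 3.14].

### API

Orientations are given as a rotation vector (axis times angle).
In Python, from bench import ctrl gives the robot as it stands. The module is installed in compiled form; this text tells all that it offers.
- The arm moves only by the shell command python3 -m handwheel 'ROWS' [FORCE]. ROWS is JSON, a list of rows, each a list of 7 numbers: the finger opening in m, from 0 to 0.087, then the shift along the tool's x, y, z in m, then the turn, a rotation vector about the tool's x, y, z in degrees. A call has 1 to 12 rows; each row shifts and turns the commanded pose from where the row before left it, along the tool's axes as they then stand; what a row does not reach is not made up. A row lasts 1/8 s, in which the tool goes at most 62.5 mm and 10.7 degrees, less where a joint would pass 70% of its speed; a pose out of reach is approached as far as the arm can. A call is refused whole if a number of a shift passes 0.0625 or a number of a turn 10.7, either way. A call with a gripper value outside its range is refused whole. The fingers move at their own pace and stop on an object; FORCE is the grip in N (left out, the last holds). Time passes only in rows, so rows that do not move let the fingers close. It gives the time, the measured TCP pose, the force, the opening and the grip force at its end, in the units of the state.
- ctrl.get_state(): the state, without advancing time (a new reading comes with each control period).
- ctrl.get_image(name): name is "side" or "top"; returns (picture, depth): 384x512x3 uint8, blue, green, red; 384x512 float32, m along the optical axis (not along the pixel's ray), 0 where there is no reading.
- ctrl.camera_info(name): a dict with "intrinsics" (3x3 intrinsics, pixels), "R" (3x3) and "t" (3): a world point X has camera coordinates R X + t. Camera axes: x right, y down, z forward; pixel columns grow to the right and rows downward; lengths in m; the calibration is good to about 2 mm. A picture is of the moment at which its call begins. camera_info takes no time and is no camera call.
- ctrl.close_job(): hands the job in; it is judged then, once.
The state is a dict: "time": time; "joint_positions": joint angles; "qd": joint speeds; "joint_torque": joint torques, N m; "position": TCP position; "tool_rot": TCP orientation; "ft_force": force on the tool from outside, world axes, zero at the start; "torque": the same for the moment, N m; "grip_width": opening from 0.0 (shut) to 1.0 (fully open); "grip_force": force on a finger pad.
Only numpy, scipy, OpenCV 4.12 (cv2) and the standard library are available. Lean on these libraries where they do the work, as an engineer would, in place of code of your own. Each camera call takes 0.05 s, during which the arm holds its last target. There are 200 camera calls.

## Working session

There is one attempt and no reset: what is moved stays moved. The work goes in short steps, Python scripts to look and compute and a shell command to move; the robot and the scene stay as the last step left them, time stands still between calls to the robot, and variables do not carry over. Pictures are saved under pics/ and viewed, at most 10 in all, crops included, and the job is handed in when it is done.

```bash
mkdir -p pics; python3 - <<'E'
from bench import ctrl
import cv2,numpy as np
for n in("top","side"):
    im,d=ctrl.get_image(n); cv2.imwrite(f"pics/{n}0.png",im); np.save(f"{n}_d.npy",d)
    print(ctrl.camera_info(n))
s=ctrl.get_state();print({k:np.round(v,3) for k,v in s.items()})
E
```

```text
{'intrinsics': array([[390.32656177,   0.        , 259.05041811],
       [  0.        , 390.32656177, 189.89180742],
       [  0.        ,   0.        ,   1.        ]]), 'R': array([[ 1.54495990e-02, -9.99880628e-01, -1.99181709e-04],
       [-9.90477224e-01, -1.52770462e-02, -1.36826464e-01],
       [ 1.36807088e-01,  2.31119894e-03, -9.90595013e-01]]), 't': array([-0.00254244,  0.5155404 ,  1.12416044])}
{'intrinsics': array([[363.34645081,   0.        , 258.01391172],
       [  0.        , 363.34645081, 191.22742002],
       [  0.        ,   0.        ,   1.        ]]), 'R': array([[-0.99457056, -0.10340166,  0.01172595],
       [-0.08216518,  0.71112445, -0.69824845],
       [ 0.06386144, -0.69542082, -0.71575946]]), 't': array([0.49032214, 0.09848513, 0.92395996])}
{'time': np.float64(0.1), 'joint_positions': array([-1.252,  0.322, -0.07 ,  1.452,  0.023,  1.371, -0.057]), 'qd': array([ 0.002, -0.001, -0.001, -0.003, -0.   ,  0.001, -0.002]), 'joint_torque': array([-0.0000e+00, -4.9257e+01, -4.0600e-01, -3.1340e+01, -6.4000e-02,
        3.9000e-02,  0.0000e+00]), 'position': array([0.195, 0.62 , 0.222]), 'tool_rot': array([-4.770e-01, -3.105e+00,  3.000e-03]), 'ft_force': array([-0.542, -0.65 ,  0.309]), 'torque': array([-0.003, -0.014,  0.004]), 'grip_force': np.float64(0.0), 'grip_width': np.float64(0.999)}
```

View pics/top0.png

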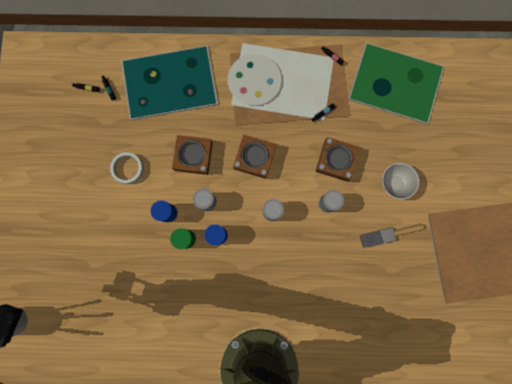

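View pics/side0.png

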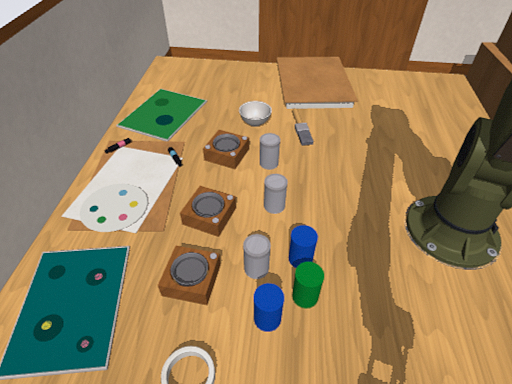

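The top view shows grey tin lids near pixels (204,198), (273,208) and (332,200), and docks near (193,154), (255,156) and (340,159). The look-alikes are blue and green. Next I'll measure positions and enlarge the docks to count studs.

```bash
cat > h.py <<'E'
from bench import ctrl
import cv2,numpy as np
def cam(n):
    c=ctrl.camera_info(n); return c["intrinsics"],c["R"],c["t"]
def ray(n,u,v,z):
    K,R,t=cam(n); C=-R.T@t; d=R.T@np.linalg.inv(K)@[u,v,1.]
    return C+d*(z-C[2])/d[2]
def cloud(n,d):
    K,R,t=cam(n); v,u=np.indices(d.shape)
    P=np.stack([(u-K[0,2])/K[0,0]*d,(v-K[1,2])/K[1,1]*d,d],-1)
    return (P-t)@R
E
python3 - <<'E'
from h import *
im=cv2.imread("pics/top0.png"); d=np.load("top_d.npy"); W=cloud("top",d)
hsv=cv2.cvtColor(im,cv2.COLOR_BGR2HSV)
z=W[...,2]
roi=np.zeros(z.shape,bool); roi[130:250,100:430]=1
for nm,m,h in(("lid",(z>.08)&(z<.1)&(hsv[...,1]<80),.09),("deck",(z>.038)&(z<.053),.045),("well",(z>.02)&(z<.037)&(hsv[...,1]<80),.033)):
    m=(m&roi&(d>0)).astype(np.uint8)
    n,l,st,c=cv2.connectedComponentsWithStats(m)
    for i in range(1,n):
        if st[i,4]<60: continue
        cs=max(cv2.findContours((l==i).astype(np.uint8),0,2)[0],key=cv2.contourArea)
        (u,v),r=cv2.minEnclosingCircle(cs); q=cv2.minAreaRect(cs)
        pts=W[l==i]
        print(nm,st[i,4],"cen",c[i].round(1),"circ",round(u,1),round(v,1),round(r,1),"xyz",ray("top",*c[i],h)[:2].round(4),ray("top",*q[0],h)[:2].round(4),"zmed",np.median(pts[:,2]).round(4),"rect",np.round(q[1],1),round(q[2],1))
a=cv2.resize(im[130:185,165:265],None,fx=5,fy=5,interpolation=cv2.INTER_CUBIC)
b=cv2.resize(im[130:185,310:370],None,fx=5,fy=5,interpolation=cv2.INTER_CUBIC)
cv2.imwrite("pics/docks.png",np.hstack([a,b]))
E
```

```text
lid 339 cen [203.2 198.2] circ 203.2 198.4 10.5 xyz [0.4819 0.1625] [0.4825 0.1631] zmed 0.0911 rect [20. 20.] 90.0
lid 338 cen [333.3 199.5] circ 333.4 199.5 10.6 xyz [ 0.4838 -0.2046] [ 0.4838 -0.2036] zmed 0.0913 rect [19. 20.] 90.0
lid 333 cen [273.2 208.8] circ 273.2 208.7 10.3 xyz [ 0.455  -0.0352] [ 0.4544 -0.0348] zmed 0.0913 rect [19.8 19.8] 45.0
deck 810 cen [191.4 152.6] circ 191.5 152.5 24.3 xyz [0.6234 0.2092] [0.6222 0.2081] zmed 0.0455 rect [35.4 35.2] 8.1
deck 789 cen [254.8 154.3] circ 254.5 154.5 24.4 xyz [0.6212 0.0197] [0.6202 0.0197] zmed 0.0459 rect [34.9 34.8] 17.2
deck 806 cen [339.3 157.3] circ 338.5 157.5 24.4 xyz [ 0.616  -0.2322] [ 0.6149 -0.2306] zmed 0.0464 rect [35.3 34.9] 16.7
deck 263 cen [404.8 178.5] circ 400.7 180.2 18.6 xyz [ 0.555  -0.4252] [ 0.5487 -0.4137] zmed 0.0477 rect [35. 36.] 90.0
well 326 cen [191.8 153.2] circ 191.9 153.1 10.6 xyz [0.6244 0.2099] [0.6251 0.2094] zmed 0.0332 rect [20. 20.] 90.0
well 320 cen [254.8 154.9] circ 254.8 154.7 10.6 xyz [0.6222 0.02  ] [0.6218 0.0193] zmed 0.0334 rect [20. 20.] 90.0
well 317 cen [338.4 157.5] circ 338.5 157.5 10.7 xyz [ 0.6179 -0.2321] [ 0.6177 -0.2317] zmed 0.0333 rect [20.6 19.9] 18.4
well 304 cen [126.1 167.1] circ 126.2 166.9 16.0 xyz [0.5788 0.4056] [0.5791 0.4043] zmed 0.0249 rect [30. 31.] 90.0
well 299 cen [401.9 179.6] circ 399.4 180.5 16.0 xyz [ 0.5534 -0.4208] [ 0.5491 -0.4135] zmed 0.0263 rect [30. 31.] 90.0
well 103 cen [388.7 234.6] circ 387.9 234.7 8.3 xyz [ 0.3896 -0.3765] [ 0.3883 -0.3713] zmed 0.0219 rect [13.7 14.4] 69.4
```

View pics/docks.png

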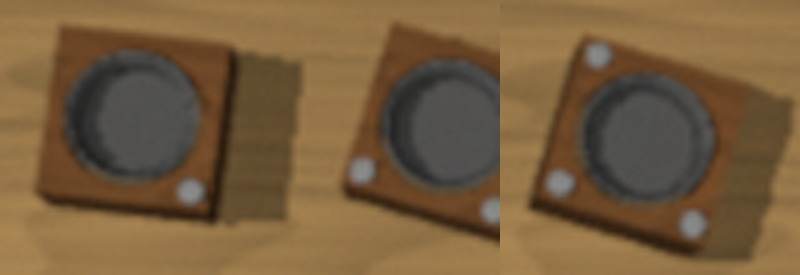

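The dock crop shows one stud on the left dock (190,190), two on the middle one and three on the right. So dock one is at (0.624, 0.2095), dock two at (0.622, 0.0195) and dock three at (0.618, -0.232). The heights, 0.091, 0.046 and 0.033, match the given sizes. I'll square the tool up and approach the left tin, cross-checking positions with the side view.

```bash
python3 -m handwheel '[[0.087,0,0,0,0,0,-8.7],[0.087,0,0,0,0,0,-8.7],[0.087,-0.036,-0.057,0,0,0,0],[0.087,-0.036,-0.057,0,0,0,0],[0.087,-0.036,-0.057,0,0,0,0],[0.087,-0.036,-0.057,0,0,0,0],[0.087,-0.036,-0.057,0,0,0,0],[0.087,-0.036,-0.057,0,0,0,0],[0.087,-0.036,-0.057,0,0,0,0],[0.087,-0.036,-0.057,0,0,0,0],[0.087,0,0,0,0,0,0]]' 10
cat > st.py <<'E'
from h import *
from scipy.spatial.transform import Rotation as Ro
import sys
s=ctrl.get_state(); p=s["position"]; M=Ro.from_rotvec(s["tool_rot"]).as_matrix()
print("t",round(s["time"],2),"p",p.round(4),"F",s["ft_force"].round(2),"w",round(s["grip_width"]*87,1),"g",round(s["grip_force"],1),"q7",round(s["joint_positions"][6],2), "tool axes",M.T.round(3).tolist())
if len(sys.argv)>3: print("delta tool",(M.T@(np.array(sys.argv[1:4],float)-p)).round(4))
E
python3 st.py .482 .163 .046
python3 - <<'E'
from h import *
im=cv2.imread("pics/side0.png"); d=np.load("side_d.npy"); W=cloud("side",d); z=W[...,2]
s=cv2.cvtColor(im,cv2.COLOR_BGR2HSV)[...,1]
for nm,m,h in(("lid",(z>.084)&(z<.1)&(s<80),.09),("deck",(z>.04)&(z<.053)&(W[...,0]>.5),.045),("floor",(z>.028)&(z<.037)&(s<80)&(W[...,0]>.55),.033)):
    m=(m&(d>0)&(abs(W[...,1])<.3)&(W[...,0]>.4)).astype(np.uint8)
    n,l,st,c=cv2.connectedComponentsWithStats(m)
    for i in range(1,n):
        if st[i,4]<100: continue
        e=cv2.minAreaRect(max(cv2.findContours((l==i).astype(np.uint8),0,2)[0],key=cv2.contourArea))
        print(nm,st[i,4],ray("side",*c[i],h)[:2].round(4),ray("side",*e[0],h)[:2].round(4))
E
```

```text
time: 1.48
position: [0.4641, 0.1912, 0.2225]
tool_rot: [0.018, 3.141, -0.003]
ft_force: [-0.0, 1.1, 0.0]
grip_width: 0.999
grip_force: 0.0
t 1.48 p [0.4641 0.1912 0.2225] F [-0.    1.11  0.01] w 86.9 g 0.0 q7 1.11 tool axes [[-1.0, 0.011, -0.001], [0.011, 1.0, -0.002], [0.001, -0.002, -1.0]]
delta tool [-0.0181 -0.0277  0.1765]
lid 241 [ 0.4812 -0.1981] [ 0.4806 -0.1985]
lid 337 [ 0.4524 -0.0286] [ 0.4518 -0.0286]
lid 524 [0.479  0.1686] [0.4787 0.169 ]
deck 588 [ 0.6119 -0.2219] [ 0.6131 -0.2224]
deck 916 [0.6167 0.027 ] [0.6182 0.0275]
deck 1406 [0.6198 0.2157] [0.621  0.2158]
floor 183 [ 0.6146 -0.2367] [ 0.6147 -0.2394]
floor 334 [0.6188 0.0177] [0.6193 0.0171]
floor 559 [0.6213 0.2091] [0.6214 0.2082]
```

```bash
python3 -m handwheel '[[0.087,-0.0165,-0.0275,0,0,0,0],[0.087,0,0,0.05,0,0,0],[0.087,0,0,0,0,0,0]]' 
python3 st.py .4805 .163 .046
```

```text
time: 1.85
position: [0.4748, 0.1692, 0.1691]
tool_rot: [-0.0, -3.134, 0.005]
ft_force: [-0.4, -0.3, 0.5]
grip_width: 0.999
grip_force: 0.0
t 1.85 p [0.4748 0.1692 0.1691] F [-0.38 -0.28  0.53] w 86.9 g 0.0 q7 1.19 tool axes [[-1.0, 0.0, 0.008], [0.0, 1.0, -0.003], [-0.008, -0.003, -1.0]]
delta tool [-0.0066 -0.0058  0.1231]
```

```bash
python3 -m handwheel '[[0.087,-0.006,-0.006,0,0,0,0],[0.087,0,0,0.04,0,0,0],[0.087,0,0,0.04,0,0,0],[0.087,0,0,0.03,0,0,0],[0.087,0,0,0.01,0,0,0],[0.087,0,0,0,0,0,0],[0.087,0,0,0,0,0,0]]' 
python3 st.py .4805 .163 .046
```

```text
time: 2.72
position: [0.4856, 0.1642, 0.0544]
tool_rot: [0.001, 3.139, 0.002]
ft_force: [0.3, -0.4, 0.4]
grip_width: 0.998
grip_force: 0.0
t 2.73 p [0.4856 0.1642 0.0544] F [ 0.25 -0.39  0.43] w 86.8 g 0.0 q7 1.25 tool axes [[-1.0, 0.001, -0.003], [0.001, 1.0, 0.001], [0.003, 0.001, -1.0]]
delta tool [ 0.0051 -0.0012  0.0084]
```

```bash
python3 -m handwheel '[[0.087,0.004,-0.001,0.008,0,0,0],[0.087,0,0,0,0,0,0],[0.087,0,0,0,0,0,0]]'
python3 st.py .4805 .163 .046
python3 -m handwheel '[[0.03,0,0,0,0,0,0],[0.03,0,0,0,0,0,0],[0.03,0,0,0,0,0,0],[0.03,0,0,0,0,0,0],[0.03,0,0,0,0,0,0],[0.03,0,0,0,0,0,0]]' 35
python3 st.py
```

```text
time: 3.1
position: [0.4801, 0.1625, 0.0447]
tool_rot: [0.002, 3.141, 0.0]
ft_force: [-0.2, -0.1, -0.6]
grip_width: 0.996
grip_force: 0.0
t 3.1 p [0.4801 0.1625 0.0447] F [-0.17 -0.12 -0.56] w 86.7 g 0.0 q7 1.25 tool axes [[-1.0, 0.001, -0.0], [0.001, 1.0, 0.0], [0.0, 0.0, -1.0]]
delta tool [-0.0004  0.0005 -0.0013]
time: 3.85
position: [0.4804, 0.1633, 0.0449]
tool_rot: [0.001, 3.141, 0.002]
ft_force: [0.1, 3.2, 2.3]
grip_width: 0.663
grip_force: 35.0
t 3.85 p [0.4804 0.1633 0.0449] F [0.07 3.22 2.33] w 57.7 g 35.0 q7 1.25 tool axes [[-1.0, 0.001, -0.001], [0.001, 1.0, 0.001], [0.001, 0.001, -1.0]]
```

Gripped, with the opening reading 57.7 mm. I'll lift and weigh, averaging several readings.

```bash
python3 -m handwheel '[[0.03,0,0,-0.02,0,0,0],[0.03,0,0,-0.04,0,0,0],[0.03,0,0,-0.03,0,0,0],[0.03,0,0,0,0,0,0],[0.03,0,0,0,0,0,0],[0.03,0,0,0,0,0,0],[0.03,0,0,0,0,0,0]]' | sed -n 4p
for i in 1 2 3 4; do python3 -m handwheel '[[0.03,0,0,0,0,0,0]]'| sed -n 4p; done
python3 st.py .6228 .2095 .136
```

```text
ft_force: [-0.3, 0.7, -4.8]
ft_force: [0.5, -1.1, -4.4]
ft_force: [0.1, -0.6, -5.5]
ft_force: [0.7, -0.3, -5.0]
ft_force: [0.3, -0.4, -4.8]
t 5.22 p [0.4801 0.1625 0.1347] F [ 0.3  -0.37 -4.76] w 57.9 g 35.0 q7 1.21 tool axes [[-1.0, 0.001, -0.0], [0.001, 1.0, 0.0], [0.0, 0.0, -1.0]]
delta tool [-0.1426  0.0471 -0.0013]
```

It reads about 4.9 N, so this is the full tin and it goes to dock three. I'll carry it over.

```bash
python3 -m handwheel '[[0.03,-0.02,-0.01,-0.01,0,0,0],[0.03,-0.04,-0.03,0,0,0,0],[0.03,-0.04,-0.05,0,0,0,0],[0.03,-0.036,-0.05,0,0,0,0],[0.03,0,-0.05,0,0,0,0],[0.03,0,-0.05,0,0,0,0],[0.03,0,-0.05,0,0,0,0],[0.03,0,-0.05,0,0,0,0],[0.03,0,-0.035,0,0,0,0],[0.03,0,-0.02,0,0,0,0],[0.03,0,0,0,0,0,0],[0.03,0,0,0,0,0,0]]' 
python3 st.py .6165 -.2325 .11
```

```text
time: 6.72
position: [0.6154, -0.2286, 0.1442]
tool_rot: [0.003, -3.141, -0.003]
ft_force: [-0.4, -0.2, -4.3]
grip_width: 0.667
grip_force: 35.0
t 6.72 p [ 0.6154 -0.2286  0.1442] F [-0.37 -0.18 -4.25] w 58.0 g 35.0 q7 2.05 tool axes [[-1.0, -0.002, 0.0], [-0.002, 1.0, 0.002], [-0.0, 0.002, -1.0]]
delta tool [-0.0011 -0.0039  0.0342]
```

```bash
python3 -m handwheel '[[0.03,-0.001,-0.004,0.02,0,0,0],[0.03,0,0,0.02,0,0,0],[0.03,0,0,0.005,0,0,0],[0.03,0,0,0,0,0,0],[0.03,0,0,0,0,0,0]]' 
python3 st.py .6165 -.2325 .081
python3 - <<'E'
from h import *
o=[]
for n in("top","side"):
    im,d=ctrl.get_image(n)
    c=np.array([.617,-.232,.06]);K,R,t=cam(n);p=K@(R@c+t);u,v=(p[:2]/p[2]).astype(int)
    o.append(cv2.resize(im[v-40:v+40,u-40:u+40],(400,400),interpolation=cv2.INTER_CUBIC))
cv2.imwrite("pics/d3.png",np.hstack(o))
E
```

```text
time: 7.35
position: [0.6162, -0.2357, 0.1002]
tool_rot: [0.002, 3.14, -0.001]
ft_force: [0.1, -1.3, -4.4]
grip_width: 0.665
grip_force: 35.0
t 7.35 p [ 0.6162 -0.2357  0.1002] F [ 0.12 -1.31 -4.39] w 57.9 g 35.0 q7 2.07 tool axes [[-1.0, 0.001, -0.001], [0.001, 1.0, -0.0], [0.001, -0.0, -1.0]]
delta tool [-0.0003  0.0032  0.0192]
```

View pics/d3.png

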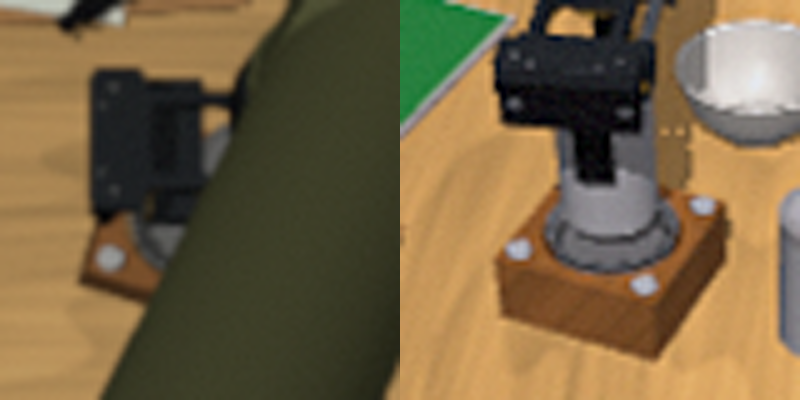

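In the side view (right half) the tin stands centred just above the cup mouth, and dock three shows its three studs. Lowering it now.

```bash
python3 -m handwheel '[[0.03,0,0.002,0.006,0,0,0],[0.03,0,0,0.006,0,0,0],[0.03,0,0,0.004,0,0,0],[0.03,0,0,0,0,0,0],[0.03,0,0,0,0,0,0]]'
python3 st.py .6165 -.2325 .078
```

```text
time: 8.07
position: [0.6159, -0.232, 0.0837]
tool_rot: [-0.0, -3.142, -0.003]
ft_force: [-1.6, 3.9, 1.4]
grip_width: 0.663
grip_force: 35.0
t 8.07 p [ 0.6159 -0.232   0.0837] F [-1.61  3.88  1.41] w 57.7 g 35.0 q7 2.07 tool axes [[-1.0, 0.0, 0.0], [0.0, 1.0, 0.002], [-0.0, 0.002, -1.0]]
delta tool [-0.0006 -0.0005  0.0057]
```

```bash
python3 -m handwheel '[[0.03,0,0,-0.003,0,0,0],[0.03,0.001,0.003,0,0,0,0],[0.03,0,0,0.003,0,0,0],[0.03,0,0,0,0,0,0]]'
python3 -m handwheel '[[0.03,0,0,0.003,0,0,0],[0.03,0,0,0,0,0,0]]'
```

```text
time: 8.57
position: [0.6143, -0.2308, 0.0829]
tool_rot: [-0.002, -3.141, 0.001]
ft_force: [-0.0, 1.1, -5.4]
grip_width: 0.664
grip_force: 35.0
time: 8.82
position: [0.6148, -0.2309, 0.0811]
tool_rot: [0.002, 3.141, -0.001]
ft_force: [-1.9, 0.9, 1.2]
grip_width: 0.67
grip_force: 35.0
```

```bash
python3 -m handwheel '[[0.03,0.0015,0.001,0,0,0,0],[0.03,0,0,0,0,0,0]]'
python3 -m handwheel '[[0.03,0,0,0.002,0,0,0],[0.03,0,0,0,0,0,0]]'
```

```text
time: 9.07
position: [0.614, -0.2306, 0.0813]
tool_rot: [0.002, 3.139, -0.003]
ft_force: [1.2, -0.8, 0.7]
grip_width: 0.665
grip_force: 35.0
time: 9.32
position: [0.6121, -0.2285, 0.077]
tool_rot: [-0.001, -3.139, -0.002]
ft_force: [0.3, 0.4, -3.5]
grip_width: 0.667
grip_force: 35.0
```

```bash
python3 -m handwheel '[[0.03,0,0,0.002,0,0,0],[0.03,0,0,0,0,0,0]]'
python3 -m handwheel '[[0.03,0,0,0.002,0,0,0],[0.03,0,0,0,0,0,0]]'
python3 -m handwheel '[[0.03,0,0,0.002,0,0,0],[0.03,0,0,0.002,0,0,0],[0.03,0,0,0,0,0,0]]'
```

```text
time: 9.57
position: [0.6127, -0.2291, 0.0757]
tool_rot: [-0.001, -3.14, -0.001]
ft_force: [0.3, -0.4, -3.7]
grip_width: 0.667
grip_force: 35.0
time: 9.82
position: [0.613, -0.2294, 0.0743]
tool_rot: [-0.002, -3.141, -0.0]
ft_force: [0.2, -0.1, -4.1]
grip_width: 0.663
grip_force: 35.0
time: 10.2
position: [0.6135, -0.2296, 0.0715]
tool_rot: [0.002, 3.141, 0.0]
ft_force: [-1.9, 1.6, 2.9]
grip_width: 0.667
grip_force: 35.0
```

```bash
for i in 1 2 3; do python3 -m handwheel '[[0.03,0,0,0.002,0,0,0],[0.03,0,0,0,0,0,0]]'|grep -E "pos|ft_"; done
```

```text
position: [0.6135, -0.2295, 0.0688]
ft_force: [-1.5, 0.9, 2.8]
position: [0.6135, -0.2296, 0.0665]
ft_force: [-0.0, 1.1, 2.4]
position: [0.6134, -0.2296, 0.0644]
ft_force: [0.6, 0.5, 2.5]
```

```bash
for i in 1 2; do python3 -m handwheel '[[0.03,0,0,0.001,0,0,0],[0.03,0,0,0,0,0,0]]'|grep -E "pos|ft_"; done
```

```text
position: [0.6134, -0.2296, 0.0635]
ft_force: [-0.7, -0.3, 3.6]
position: [0.6134, -0.2295, 0.0626]
ft_force: [-0.8, 0.6, 2.1]
```

```bash
for i in 1 2 3; do python3 -m handwheel '[[0.03,0,0,0.001,0,0,0],[0.03,0,0,0,0,0,0]]'|grep -E "pos|ft_"; done
```

```text
position: [0.6134, -0.2295, 0.0615]
ft_force: [0.5, -0.4, 3.1]
position: [0.6133, -0.2295, 0.0605]
ft_force: [0.7, -0.3, 2.8]
position: [0.6133, -0.2295, 0.0595]
ft_force: [0.3, 0.6, 3.8]
```

```bash
for i in 1 2; do python3 -m handwheel '[[0.03,0,0,0.0008,0,0,0],[0.03,0,0,0,0,0,0]]'|grep -E "pos|ft_"; done
```

```text
position: [0.6133, -0.2295, 0.0587]
ft_force: [0.3, 0.2, 3.2]
position: [0.6134, -0.2295, 0.0584]
ft_force: [-0.3, 0.3, 4.8]
```

```bash
for i in 1 2; do python3 -m handwheel '[[0.03,0,0,0.0006,0,0,0],[0.03,0,0,0,0,0,0]]'|grep -E "pos|ft_"; done
```

```text
position: [0.6134, -0.2296, 0.0582]
ft_force: [-0.7, 0.1, 7.6]
position: [0.6135, -0.2295, 0.0579]
ft_force: [-1.6, 1.2, 9.5]
```

The force now rises against the pad, to about 14 N total, so the cup is home. I'll relieve the pressure, release and rise.

```bash
python3 -m handwheel '[[0.03,0,0,-0.001,0,0,0],[0.075,0,0,0,0,0,0],[0.087,0,0,0,0,0,0],[0.087,0,0,0,0,0,0],[0.087,0,0,-0.02,0,0,0],[0.087,0,0,-0.04,0,0,0],[0.087,0,0,-0.05,0,0,0],[0.087,0,0,-0.03,0,0,0],[0.087,0.06,0.04,0,0,0,0],[0.087,0.06,0.04,0,0,0,0],[0.087,0,0,0,0,0,0]]'
python3 st.py .4535 -.035 .046
python3 - <<'E'
from h import *
for n in("top","side"):
    im,d=ctrl.get_image(n); W=cloud(n,d); cv2.imwrite(f"pics/a_{n}.png",im)
    s=cv2.cvtColor(im,cv2.COLOR_BGR2HSV)[...,1]; z=W[...,2]
    near=(abs(W[...,0]-.616)<.05)&(abs(W[...,1]+.232)<.05)
    m=(z>.098)&(z<.14)&near
    if m.sum(): print(n,m.sum(),"lid z",np.median(z[m]),W[m].mean(0).round(4))
    m=(s<80)&(z>.088)&(z<.095)&(abs(W[...,1])<.3)&(W[...,0]>.4)&(W[...,0]<.55)
    print(m.sum())
E
```

```text
time: 14.58
position: [0.5054, -0.1573, 0.198]
tool_rot: [0.002, -3.14, -0.007]
ft_force: [1.1, -0.2, -0.1]
grip_width: 1.002
grip_force: 0.0
t 14.57 p [ 0.5054 -0.1573  0.198 ] F [ 1.13 -0.16 -0.1 ] w 87.2 g 0.0 q7 1.87 tool axes [[-1.0, -0.001, 0.001], [-0.001, 1.0, 0.005], [-0.001, 0.005, -1.0]]
delta tool [0.0515 0.1217 0.1526]
330
side 227 lid z 0.10489238659108553 [ 0.611  -0.2246  0.1045]
539
```

The lid reads 0.105 m, as it should with the cup home. Next is the middle tin.

```bash
python3 -m handwheel '[[0.087,0.026,0.06,0,0,0,0],[0.087,0.026,0.06,0,0,0,0],[0.087,0,0,0.04,0,0,0],[0.087,0,0,0,0,0,0],[0.087,0,0,0,0,0,0]]'|grep ft_
python3 st.py .4525 -.0345 .0455
```

```text
ft_force: [-0.3, 0.0, -0.5]
t 15.3 p [ 0.4613 -0.0466  0.1591] F [-0.33  0.02 -0.48] w 86.9 g 0.0 q7 1.59 tool axes [[-1.0, 0.004, -0.002], [0.004, 1.0, -0.001], [0.002, -0.001, -1.0]]
delta tool [0.009  0.0122 0.1136]
```

```bash
python3 -m handwheel '[[0.087,0.008,0.011,0,0,0,0],[0.087,0,0,0,0,0,0],[0.087,0,0,0.035,0,0,0],[0.087,0,0,0.035,0,0,0],[0.087,0,0,0.025,0,0,0],[0.087,0,0,0.01,0,0,0],[0.087,0,0,0,0,0,0],[0.087,0,0,0,0,0,0]]'|grep ft_
python3 st.py .4525 -.0345 .0455
```

```text
ft_force: [0.7, -0.6, 0.5]
t 16.3 p [ 0.4528 -0.0342  0.0539] F [ 0.7  -0.61  0.49] w 86.8 g 0.0 q7 1.62 tool axes [[-1.0, 0.001, -0.002], [0.001, 1.0, 0.0], [0.002, 0.0, -1.0]]
delta tool [ 0.0003 -0.0003  0.0084]
```

```bash
python3 -m handwheel '[[0.087,0,0,0.008,0,0,0],[0.087,0,0,0,0,0,0],[0.03,0,0,0,0,0,0],[0.03,0,0,0,0,0,0],[0.03,0,0,0,0,0,0],[0.03,0,0,0,0,0,0],[0.03,0,0,0,0,0,0]]' 35; python3 st.py
python3 -m handwheel '[[0.03,0,0,-0.02,0,0,0],[0.03,0,0,-0.04,0,0,0],[0.03,0,0,-0.04,0,0,0],[0.03,0,0,0,0,0,0],[0.03,0,0,0,0,0,0],[0.03,0,0,0,0,0,0],[0.03,0,0,0,0,0,0]]' | sed -n 4p
for i in 1 2 3 4; do python3 -m handwheel '[[0.03,0,0,0,0,0,0]]'| sed -n 4p; done
python3 st.py .618 .0215 .145; python3 st.py .6205 .212 .145
```

```text
time: 17.18
position: [0.452, -0.0338, 0.0449]
tool_rot: [0.001, 3.141, 0.001]
ft_force: [1.0, 2.7, 1.1]
grip_width: 0.658
grip_force: 35.0
t 17.18 p [ 0.452  -0.0338  0.0449] F [0.99 2.68 1.11] w 57.2 g 35.0 q7 1.62 tool axes [[-1.0, 0.001, -0.001], [0.001, 1.0, 0.001], [0.001, 0.001, -1.0]]
ft_force: [-0.1, -0.5, -3.3]
ft_force: [0.7, 0.0, -2.5]
ft_force: [0.1, -0.6, -2.8]
ft_force: [-0.8, -0.2, -2.7]
ft_force: [-0.1, -0.7, -2.7]
t 18.55 p [ 0.4517 -0.0342  0.1448] F [-0.14 -0.74 -2.7 ] w 57.4 g 35.0 q7 1.57 tool axes [[-1.0, 0.001, -0.0], [0.001, 1.0, 0.0], [0.0, 0.0, -1.0]]
delta tool [-0.1662  0.0559 -0.0002]
t 18.55 p [ 0.4517 -0.0342  0.1448] F [-0.14 -0.74 -2.7 ] w 57.4 g 35.0 q7 1.57 tool axes [[-1.0, 0.001, -0.0], [0.001, 1.0, 0.0], [0.0, 0.0, -1.0]]
delta tool [-1.685e-01  2.464e-01 -2.000e-04]
```

It reads about 2.7 N, so this is the part-filled tin and it goes to dock two.

```bash
python3 -m handwheel '[[0.03,-0.02,0.005,0,0,0,0],[0.03,-0.04,0.015,0,0,0,0],[0.03,-0.045,0.015,0,0,0,0],[0.03,-0.04,0.015,0,0,0,0],[0.03,-0.02,0.006,0,0,0,0],[0.03,0,0,0.02,0,0,0],[0.03,0,0,0.02,0,0,0],[0.03,0,0,0.005,0,0,0],[0.03,0,0,0,0,0,0],[0.03,0,0,0,0,0,0],[0.03,0,0,0,0,0,0]]' |grep ft_
python3 st.py .618 .0215 .09
```

```text
ft_force: [-1.0, 0.6, -3.1]
t 19.93 p [0.6173 0.0216 0.1007] F [-0.96  0.59 -3.09] w 57.6 g 35.0 q7 1.61 tool axes [[-1.0, 0.001, -0.002], [0.001, 1.0, 0.0], [0.002, 0.0, -1.0]]
delta tool [-0.0007 -0.0001  0.0107]
```

```bash
for i in 1 2 3; do python3 -m handwheel '[[0.03,0,0,0.004,0,0,0],[0.03,0,0,0,0,0,0]]'|grep -E "pos|ft_"; done
```

```text
position: [0.6165, 0.0216, 0.0954]
ft_force: [-0.0, 0.0, -3.0]
position: [0.6164, 0.0216, 0.0912]
ft_force: [0.8, 0.2, -2.4]
position: [0.6164, 0.0216, 0.0873]
ft_force: [-0.2, -0.1, -2.2]
```

```bash
for i in 1 2; do python3 -m handwheel '[[0.03,0,0,0.003,0,0,0],[0.03,0,0,0,0,0,0]]'|grep -E "pos|ft_"; done
```

```text
position: [0.6166, 0.0216, 0.0845]
ft_force: [0.1, -0.1, -2.1]
position: [0.6166, 0.0216, 0.0815]
ft_force: [0.0, 0.5, -2.1]
```

```bash
for i in 1 2; do python3 -m handwheel '[[0.03,0,0,0.002,0,0,0],[0.03,0,0,0,0,0,0]]'|grep -E "pos|ft_"; done
```

```text
position: [0.6167, 0.0216, 0.0796]
ft_force: [0.4, -0.3, -2.0]
position: [0.6169, 0.0216, 0.0778]
ft_force: [1.3, 0.4, -3.2]
```

```bash
for i in 1 2 3 4 5 6; do python3 -m handwheel '[[0.03,0,0,0.002,0,0,0],[0.03,0,0,0,0,0,0]]'|grep -E "pos|ft_"; done
```

```text
position: [0.6171, 0.0216, 0.0766]
ft_force: [-1.7, -0.2, 4.4]
position: [0.6171, 0.0216, 0.0744]
ft_force: [-2.7, -0.3, 4.5]
position: [0.6171, 0.0216, 0.0721]
ft_force: [-1.0, -0.3, 5.1]
position: [0.6171, 0.0216, 0.07]
ft_force: [-2.4, 0.3, 5.0]
position: [0.617, 0.0216, 0.068]
ft_force: [-1.1, 0.7, 3.7]
position: [0.617, 0.0216, 0.0659]
ft_force: [-1.7, 0.0, 4.8]
```

```bash
for i in 1 2 3 4 5; do python3 -m handwheel '[[0.03,0,0,0.001,0,0,0],[0.03,0,0,0,0,0,0]]'|grep -E "pos|ft_"; done
```

```text
position: [0.617, 0.0216, 0.0649]
ft_force: [-1.4, -0.8, 5.2]
position: [0.617, 0.0216, 0.0639]
ft_force: [-0.6, 0.1, 6.0]
position: [0.617, 0.0216, 0.0629]
ft_force: [-1.3, -0.4, 4.7]
position: [0.617, 0.0216, 0.0619]
ft_force: [0.0, -0.2, 4.2]
position: [0.6169, 0.0216, 0.0608]
ft_force: [-0.4, -0.1, 5.1]
```

```bash
for i in 1 2 3; do python3 -m handwheel '[[0.03,0,0,0.0008,0,0,0],[0.03,0,0,0,0,0,0]]'|grep -E "pos|ft_"; done
```

```text
position: [0.617, 0.0216, 0.0601]
ft_force: [-0.1, 0.4, 3.9]
position: [0.6169, 0.0216, 0.0592]
ft_force: [0.0, -0.5, 4.2]
position: [0.617, 0.0216, 0.0587]
ft_force: [-1.0, -0.6, 5.3]
```

```bash
for i in 1 2; do python3 -m handwheel '[[0.03,0,0,0.0006,0,0,0],[0.03,0,0,0,0,0,0]]'|grep -E "pos|ft_"; done
```

```text
position: [0.617, 0.0216, 0.0584]
ft_force: [-0.9, 1.1, 8.1]
position: [0.6171, 0.0215, 0.0582]
ft_force: [-1.3, -0.2, 8.9]
```

```bash
python3 -m handwheel '[[0.03,0,0,0.0006,0,0,0],[0.03,0,0,0,0,0,0]]'|grep -E "pos|ft_"
python3 -m handwheel '[[0.03,0,0,-0.001,0,0,0],[0.075,0,0,0,0,0,0],[0.087,0,0,0,0,0,0],[0.087,0,0,0,0,0,0],[0.087,0,0,-0.02,0,0,0],[0.087,0,0,-0.04,0,0,0],[0.087,0,0,-0.05,0,0,0],[0.087,0,0,-0.03,0,0,0],[0.087,0.06,-0.06,0,0,0,0],[0.087,0.06,-0.06,0,0,0,0],[0.087,0.015,-0.06,0,0,0,0],[0.087,0,-0.04,0,0,0,0]]'
python3 -m handwheel '[[0.087,0,0,0,0,0,0],[0.087,0,0,0,0,0,0]]'|grep ft_
python3 st.py .482 -.2035 .0455
python3 - <<'E'
from h import *
for n in("top","side"):
    im,d=ctrl.get_image(n); W=cloud(n,d); cv2.imwrite(f"pics/b_{n}.png",im)
    z=W[...,2]
    for nm,x,y in(("d2",.617,.02),("d3",.615,-.23)):
        m=(z>.098)&(z<.14)&(abs(W[...,0]-x)<.05)&(abs(W[...,1]-y)<.05)
        if m.sum(): print(n,nm,m.sum(),"lid z",np.median(z[m]).round(4),W[m].mean(0).round(4))
E
```

```text
position: [0.6171, 0.0216, 0.0579]
ft_force: [-1.6, -0.2, 11.5]
time: 27.42
position: [0.5118, -0.1699, 0.1996]
tool_rot: [0.007, 3.139, 0.001]
ft_force: [0.6, -1.0, 0.5]
grip_width: 0.998
grip_force: 0.0
ft_force: [0.9, 0.8, -0.1]
t 27.68 p [ 0.5135 -0.166   0.1984] F [ 0.95  0.82 -0.09] w 87.1 g 0.0 q7 1.89 tool axes [[-1.0, 0.001, -0.001], [0.001, 1.0, 0.001], [0.001, 0.001, -1.0]]
delta tool [ 0.0317 -0.0377  0.1528]
top d2 339 lid z 0.1056 [0.6199 0.0176 0.1055]
side d2 382 lid z 0.105 [0.616  0.0248 0.1048]
side d3 224 lid z 0.1048 [ 0.6106 -0.2252  0.1046]
```

Dock two is home too, with the lid at 0.105 m. Now the last tin.

```bash
python3 -m handwheel '[[0.087,0.0315,-0.0377,0,0,0,0],[0.087,0,0,0.04,0,0,0],[0.087,0,0,0.02,0,0,0],[0.087,0,0,0,0,0,0],[0.087,0,0,0,0,0,0]]'|grep ft_
python3 st.py .482 -.2035 .0455
```

```text
ft_force: [-0.6, -0.6, 0.4]
t 28.4 p [ 0.4826 -0.2038  0.1385] F [-0.59 -0.57  0.36] w 87.1 g 0.0 q7 1.99 tool axes [[-1.0, -0.0, -0.001], [-0.0, 1.0, -0.0], [0.001, -0.0, -1.0]]
delta tool [0.0007 0.0004 0.093 ]
```

```bash
python3 -m handwheel '[[0.087,0,0,0.035,0,0,0],[0.087,0,0,0.035,0,0,0],[0.087,0,0,0.022,0,0,0],[0.087,0,0,0,0,0,0],[0.087,0,0,0,0,0,0],[0.03,0,0,0,0,0,0],[0.03,0,0,0,0,0,0],[0.03,0,0,0,0,0,0],[0.03,0,0,0,0,0,0],[0.03,0,0,0,0,0,0]]' 35; python3 st.py
python3 -m handwheel '[[0.03,0,0,-0.02,0,0,0],[0.03,0,0,-0.04,0,0,0],[0.03,0,0,-0.04,0,0,0],[0.03,0,0,0,0,0,0],[0.03,0,0,0,0,0,0],[0.03,0,0,0,0,0,0],[0.03,0,0,0,0,0,0]]' | sed -n 4p
for i in 1 2 3; do python3 -m handwheel '[[0.03,0,0,0,0,0,0]]'| sed -n 4p; done
python3 st.py .620 .2115 .165
```

```text
time: 29.65
position: [0.4818, -0.2041, 0.0458]
tool_rot: [0.002, 3.141, 0.001]
ft_force: [-1.8, 1.3, 2.9]
grip_width: 0.665
grip_force: 35.0
t 29.65 p [ 0.4818 -0.2041  0.0458] F [-1.79  1.29  2.89] w 57.9 g 35.0 q7 2.06 tool axes [[-1.0, 0.001, -0.0], [0.001, 1.0, 0.0], [0.0, 0.0, -1.0]]
ft_force: [-0.4, -0.6, -0.8]
ft_force: [0.2, 0.4, -0.8]
ft_force: [-0.6, -0.2, -1.2]
ft_force: [-0.3, 0.0, -1.2]
t 30.9 p [ 0.4817 -0.2044  0.1455] F [-0.35  0.02 -1.24] w 57.4 g 35.0 q7 1.98 tool axes [[-1.0, 0.001, -0.0], [0.001, 1.0, 0.0], [0.0, 0.0, -1.0]]
delta tool [-0.1379  0.416  -0.0194]
```

It reads about 1.0 N, so this is the empty tin and it goes to dock one.

```bash
python3 -m handwheel '[[0.03,0,0.015,-0.02,0,0,0],[0.03,0,0.035,-0.01,0,0,0],[0.03,0,0.05,0,0,0,0],[0.03,0,0.05,0,0,0,0],[0.03,0,0.05,0,0,0,0],[0.03,-0.01,0.05,0,0,0,0],[0.03,-0.02,0.05,0,0,0,0],[0.03,-0.03,0.05,0,0,0,0],[0.03,-0.035,0.04,0,0,0,0],[0.03,-0.03,0.02,0,0,0,0],[0.03,-0.013,0.006,0,0,0,0],[0.03,0,0,0,0,0,0]]' |grep ft_
python3 -m handwheel '[[0.03,0,0,0.04,0,0,0],[0.03,0,0,0.02,0,0,0],[0.03,0,0,0,0,0,0],[0.03,0,0,0,0,0,0]]'|grep ft_
python3 st.py .620 .2115 .1
```

```text
ft_force: [-0.6, 0.2, -1.9]
ft_force: [0.7, -0.7, -0.7]
t 32.9 p [0.6207 0.2116 0.117 ] F [ 0.72 -0.68 -0.66] w 57.7 g 35.0 q7 1.28 tool axes [[-1.0, 0.001, -0.002], [0.001, 1.0, 0.001], [0.002, 0.001, -1.0]]
delta tool [ 0.0007 -0.0001  0.0169]
```

```bash
python3 -m handwheel '[[0.03,0,0,0.01,0,0,0],[0.03,0,0,0.008,0,0,0],[0.03,0,0,0,0,0,0],[0.03,0,0,0,0,0,0]]'|grep -E "pos|ft_"
for i in 1 2 3; do python3 -m handwheel '[[0.03,0,0,0.004,0,0,0],[0.03,0,0,0,0,0,0]]'|grep -E "pos|ft_"; done
```

```text
position: [0.6201, 0.2115, 0.0976]
ft_force: [0.0, 0.0, -0.4]
position: [0.6199, 0.2115, 0.0932]
ft_force: [0.4, -1.7, -0.1]
position: [0.6198, 0.2114, 0.0891]
ft_force: [-0.7, 0.1, -0.5]
position: [0.6198, 0.2114, 0.0851]
ft_force: [0.8, -0.6, -0.8]
```

```bash
for i in 1 2 3 4; do python3 -m handwheel '[[0.03,0,0,0.002,0,0,0],[0.03,0,0,0,0,0,0]]'|grep -E "pos|ft_"; done
```

```text
position: [0.62, 0.2115, 0.0834]
ft_force: [0.1, 0.3, -1.4]
position: [0.62, 0.2115, 0.0814]
ft_force: [-0.3, -0.8, -2.2]
position: [0.6199, 0.2114, 0.0793]
ft_force: [-0.5, -1.0, -2.0]
position: [0.6204, 0.2116, 0.0783]
ft_force: [-1.3, 0.5, 2.8]
```

```bash
for i in 1 2 3 4 5 6; do python3 -m handwheel '[[0.03,0,0,0.002,0,0,0],[0.03,0,0,0,0,0,0]]'|grep -E "pos|ft_"; done
```

```text
position: [0.6205, 0.2116, 0.0766]
ft_force: [-1.9, -0.4, 6.4]
position: [0.6205, 0.2116, 0.0747]
ft_force: [-1.3, -1.0, 5.4]
position: [0.6205, 0.2116, 0.0727]
ft_force: [-2.3, -1.4, 5.7]
position: [0.6205, 0.2116, 0.0707]
ft_force: [-2.1, -0.5, 5.7]
position: [0.6205, 0.2115, 0.0687]
ft_force: [-2.4, -0.9, 5.0]
position: [0.6205, 0.2116, 0.0667]
ft_force: [-1.8, -0.6, 6.5]
```

```bash
for i in 1 2 3 4 5 6; do python3 -m handwheel '[[0.03,0,0,0.001,0,0,0],[0.03,0,0,0,0,0,0]]'|grep -E "pos|ft_"; done
```

```text
position: [0.6205, 0.2116, 0.0658]
ft_force: [-2.9, -1.7, 6.0]
position: [0.6205, 0.2116, 0.0648]
ft_force: [-1.4, -0.6, 5.7]
position: [0.6205, 0.2116, 0.0637]
ft_force: [-2.1, -0.1, 6.7]
position: [0.6205, 0.2116, 0.0628]
ft_force: [-1.3, 0.0, 6.2]
position: [0.6205, 0.2116, 0.0617]
ft_force: [-1.8, -1.2, 6.1]
position: [0.6205, 0.2115, 0.0607]
ft_force: [-2.1, -0.8, 6.2]
```

```bash
for i in 1 2 3; do python3 -m handwheel '[[0.03,0,0,0.0006,0,0,0],[0.03,0,0,0,0,0,0]]'|grep -E "pos|ft_"; done
```

```text
position: [0.6205, 0.2115, 0.0601]
ft_force: [-2.2, -0.5, 6.6]
position: [0.6205, 0.2116, 0.0597]
ft_force: [-2.0, -0.5, 7.6]
position: [0.6205, 0.2116, 0.0594]
ft_force: [-2.3, -1.3, 8.7]
```

```bash
for i in 1 2; do python3 -m handwheel '[[0.03,0,0,0.0006,0,0,0],[0.03,0,0,0,0,0,0]]'|grep -E "pos|ft_"; done
```

```text
position: [0.6206, 0.2116, 0.0592]
ft_force: [-2.9, -2.0, 11.0]
position: [0.6206, 0.2116, 0.059]
ft_force: [-4.4, -1.2, 12.8]
```

That's firm on the pad at about 14 N. I'll release, retreat and check everything.

```bash
python3 -m handwheel '[[0.03,0,0,-0.001,0,0,0],[0.075,0,0,0,0,0,0],[0.087,0,0,0,0,0,0],[0.087,0,0,0,0,0,0],[0.087,0,0,-0.02,0,0,0],[0.087,0,0,-0.04,0,0,0],[0.087,0,0,-0.05,0,0,0],[0.087,0,0,-0.04,0,0,0],[0.087,0.04,0.05,0,0,0,0],[0.087,0.04,0.06,0,0,0,0],[0.087,0.03,0.06,0,0,0,0],[0.087,0.02,0.06,0,0,0,0]]'|grep pos
python3 -m handwheel '[[0.087,0.02,0.06,0,0,0,0],[0.087,0.02,0.06,0,0,0,0],[0.087,0,0,0,0,0,0],[0.087,0,0,0,0,0,0]]'
python3 - <<'E'
from h import *
o=[]
for n in("top","side"):
    im,d=ctrl.get_image(n); W=cloud(n,d); o.append(im)
    z=W[...,2]
    for nm,x,y in(("d1",.62,.21),("d2",.617,.02),("d3",.615,-.23)):
        m=(z>.098)&(z<.14)&(abs(W[...,0]-x)<.05)&(abs(W[...,1]-y)<.05)
        if m.sum(): print(n,nm,m.sum(),"lid z",np.median(z[m]).round(4),W[m].mean(0).round(4),z[m].min().round(3),z[m].max().round(3))
cv2.imwrite("pics/end.png",np.hstack([o[0][100:280,100:500],o[1][60:390,20:420][:180]])[:, :800])
cv2.imwrite("pics/end_side.png",o[1])
E
```

```text
position: [0.498, 0.4293, 0.2099]
time: 41.4
position: [0.46, 0.5459, 0.2084]
tool_rot: [0.001, 3.14, -0.001]
ft_force: [0.2, 0.1, -0.9]
grip_width: 1.002
grip_force: 0.0
top d1 344 lid z 0.1055 [0.6227 0.207  0.1054] 0.098 0.111
top d2 339 lid z 0.1052 [0.6201 0.0178 0.1053] 0.098 0.112
top d3 342 lid z 0.1056 [ 0.6146 -0.2327  0.1056] 0.099 0.113
side d3 120 lid z 0.1051 [ 0.6195 -0.2339  0.105 ] 0.099 0.109
```

View pics/end.png

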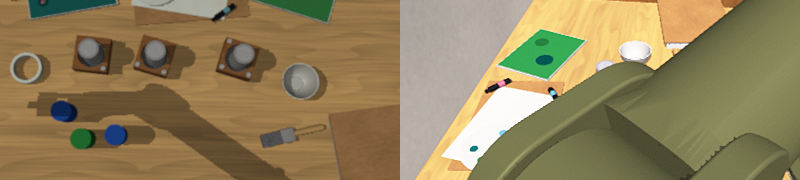

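View pics/end_side.png

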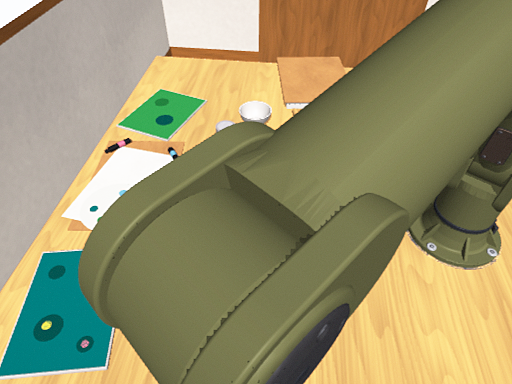

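The top view shows all three tins standing upright in their docks, near (90,52), (153,53) and (240,58) in the crop. All lids read about 0.105 m, and the tape, bowl and brush haven't moved. The arm blocks the side view, but the robot touches nothing.

```bash
python3 -c "
from bench import ctrl
print(ctrl.close_job())"
```

```text
the job is handed in; nothing more can be done
None
```

The job is handed in at about 41.5 s: the empty, part-filled and full tins (about 1.0, 2.7 and 4.9 N) stand free in docks one, two and three, each pressed home with about 14 N and all lids reading 0.105 m.

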